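Stand the fallen drink signs back up

ROBOT

A 6-joint arm with a two-finger parallel gripper is mounted at the origin on the work surface. World frame = base frame: x ahead of the robot, y to its left, z up, the work surface at z = 0. Lengths are in mm, angles in rad, forces in N, time in s.
With the tool pointing down it reaches from about 350 to 975 mm from the base axis. Payload 7.1 kg.
Tool frame: the origin (TCP) lies at the very end of the fingers, on their centre line; the grasp point (between the pads) lies 19 mm behind it; y points along the fingers, x is the direction in which the jaws open and shut, and the axes are right-handed (so a half turn about y gives the same grasp; the last joint's range is limited). The gripper opens to 88 mm and grips with 3 to 60 N. Pads are 20 mm wide; open, the fingers measure 115 mm over their backs; the gripper's body (75 mm by 178 mm) begins 61 mm behind the grasp point.
Start: joints at [-1.293, 0.423, 1.63, -0, 1.089, -0.019], TCP at [182.806, -597.651, 222.675] pointing down, gripper open.
Joint ranges: [-3, 3], [-0.9, 2.11], [0.09, 2.58], [-1.31, 4.45], [0.11, 2.69], [-2.54, 2.54]. Speed limits (rad/s): [2.39, 2.39, 3.01, 3.14, 3.14, 3.14].

INTERFACE

Orientations are given as a rotation vector (axis times angle).
In Python, from workcell import ctrl gives the robot as it stands. The module is installed in compiled form; this text tells all that it offers.
- The arm moves only by the tool jog_arm, never from a script. Its argument "steps" is a list of rows, each an object with "turn": the turn, a rotation vector about the world's x, y, z scaled (see below), a list of three; "dp": the shift along the world's x, y, z scaled (see below), a list of three; "claw": the opening, from 0 (shut) to 1 (fully open). In form: [{"turn": [wx, wy, wz], "dp": [x, y, z], "claw": claw}, ...]. A call has 1 to 12 rows; each row is the pose to reach, as a shift and turn from the pose measured when the call began, turning the shorter way round; what a row does not reach only later rows make up. The controller multiplies each number of a shift by 80 mm and each number of a turn by pi rad. A row lasts 1/12 s, in which the tool goes at most 41.7 mm and 7.16 degrees, less where a joint would pass 70% of its speed; a pose out of reach is approached as far as the arm can. A call with a number of a shift or a turn outside -1 to 1 is refused whole. A call with a gripper value outside its range is refused whole. The fingers move at their own pace and stop on an object; the grip force is fixed at half the most. Time passes only in rows, so rows that repeat a pose let the fingers close. It gives the time, the measured TCP pose, the force and the opening at its end, in the units of the state.
- ctrl.get_obs(): the state, without advancing time (a new reading comes with each control period).
- ctrl.get_image(name): name is "scene" or "top" or "wrist"; returns a dict with "img" (480x640x3 uint8, red, green, blue), "range_z" (480x640 float32, mm along the optical axis (not along the pixel's ray), 0 where there is no reading), "fovy" (degrees; the focal length in pixels is half the picture's height over the tangent of half this angle, whatever the lens; pixels are square), "cx", "cy" (the principal point, pixels), "dist_coeffs" ([k1, k2, p1, p2, k3] as OpenCV has them; the pictures are not rectified), "camera_from_world" (4x4, takes a point from world to camera coordinates); the wrist camera has in their place "hand_eye" (4x4, takes a point from camera to tool coordinates, whose origin is the TCP and whose axes are the tool frame's). Camera axes: x right, y down, z forward; pixel columns grow to the right and rows downward; lengths in mm; the calibration is good to about 2 mm. A picture is of the moment at which its call begins: read the wrist's pose just before it.
- ctrl.close_job(): hands the job in, once; it reports no verdict.
The state is a dict: "t": time; "qpos": joint angles; "qvel": joint speeds; "joint_torque": joint torques, N m; "ee_pos": TCP position; "orientation": TCP orientation; "ft_force": force on the tool from outside, world axes, zero at the start; "moment": the same for the moment, N m; "width": finger opening in mm.
Only numpy, scipy, OpenCV 4.12 (cv2) and the standard library are available. Lean on these libraries where they do the work, as an engineer would, in place of code of your own. Each camera call takes 0.05 s, during which the arm holds its last target.

TASK

Two of the three drink signs on the juice counter have been knocked over: the orange one lies on its back, the purple one on its face. Push each of them with the fingertips so that it tips back up and stands on its foot about where it lay, without picking it up or carrying it, and leave the blue sign and everything else on the counter undisturbed.

Things in the scene. Friction and masses are not known exactly. Their poses are not given: they have to be found in the camera images.
- orange_sign: Orange-panelled sign, 0.26 to 0.48 kg: steel foot 90 deep (own x) x 110 wide (y) x 14 thick, panel 6 thick x 120 wide on the foot's middle line, top 119 above the underside; mass centre about 12 above the underside. Origin: centre of the underside; own z up through the panel, -x the picture side. Starts lying on its back: panel top and rear (+x) foot edge on the counter, own z about 112 degrees from vertical (mm)
- grape_sign: Purple-panelled sign, 0.26 to 0.48 kg: steel foot 90 deep (own x) x 110 wide (y) x 14 thick, panel 6 thick x 120 wide on the foot's middle line, top 119 above the underside; mass centre about 12 above the underside. Origin: centre of the underside; own z up through the panel, -x the picture side. Starts lying on its face: panel top and front (-x) foot edge on the counter, own z about 112 degrees from vertical (mm)
- milk_sign: Blue-panelled sign of the same make and size, standing upright; origin at the centre of its underside. Leave it alone. Fixed trays of jugs (left, 232 tall) and glasses (right, 97 tall) stand over 0.45 m to the sides of the robot; caddies up to 125 mm tall along the far edge.
- orange_heel (a point): Middle of the rear underside edge of the orange sign (own x +45 mm): the edge it turns about. As it lies, the foot leans over the panel, free edge 84 mm up. Pushing the foot's panel-side face near that edge, away from the panel, turns it up; within about 75 degrees of upright it falls upright by itself, the panel coming up behind the pusher (unless it rests on it, and is let down as it moves on)
- grape_heel (a point): Middle of the front underside edge of the purple sign (own x -45 mm): the edge it turns about. As it lies, the foot leans over the panel, free edge 84 mm up. Pushing the foot's panel-side face near that edge, away from the panel, turns it up; within about 75 degrees of upright it falls upright by itself, the panel coming up behind the pusher (unless it rests on it, and is let down as it moves on)
- glass_a: Bystander: clear drinking glass standing mouth down, 85 tall, 72 across (mm); origin at the centre of its underside
- glass_b: Bystander: second clear glass, the same (mm); origin at the centre of its underside
- paper_cup: Bystander: brown lidded paper cup, 106 tall, 84 across (mm); origin at the centre of its underside
- mug: Bystander: blue mug, 85 tall, 76 across, with handle (mm); origin at the centre of its underside
- syrup: Bystander: amber syrup bottle, 120 tall, 60 across (mm); origin at the centre of its underside
- sugar_jar: Bystander: sugar jar with steel cap, 100 tall, 72 across (mm); origin at the centre of its underside
Mind the look-alikes: they are no part of the job. Leave any pink look-alike of the grape_sign alone.

How it is judged:
By the outcome, as a careful person would: the job done as asked, in the order asked, and still so for the second after the job is handed in, with the robot touching nothing.
It also fails if it takes over 53 s, if anything falls off the work surface, if the arm or the gripper's body presses on something with over 40 N, if the wrist force passes 120 N, or if a joint passes its speed limit or range.

## Working session

There is one attempt and no reset: what is moved stays moved. The work goes in short steps, Python scripts to look and compute and a tool call to move; the robot and the scene stay as the last step left them, time stands still between calls to the robot, and variables do not carry over. Pictures are saved under pics/ and viewed, and the job is handed in when it is done.

Besides the shell and the picture viewer there is one more tool, called after ">>>" as name(argument=value, ...), one argument or row to a line, values as JSON. jog_arm: Moves the arm, as the interface text tells. Its arguments: {"type":"object","properties":{"steps":{"type":"array","items":{"type":"object","properties":{"turn":{"type":"array","items":{"type":"number"}},"dp":{"type":"array","items":{"type":"number"}},"claw":{"type":"number"}}}}},"required":["steps"]}

```bash
mkdir -p pics
cat > h.py <<'E'
import numpy as np, cv2
from workcell import ctrl
def save(name,fn):
    d=ctrl.get_image(name); cv2.imwrite('pics/'+fn+'.png',d['img'][:,:,::-1]); np.savez('pics/'+fn+'.npz',**{k:np.array(v) for k,v in d.items()}); return d
def K(d):
    f=240/np.tan(np.radians(float(d['fovy']))/2); return np.array([[f,0,float(d['cx'])],[0,f,float(d['cy'])],[0,0,1]])
def world(d,pts):
    # pts (u,v) -> world by depth
    T=np.linalg.inv(d['camera_from_world']); out=[]
    for u,v in pts:
        z=float(d['range_z'][int(round(v)),int(round(u))])
        n=cv2.undistortPoints(np.array([[[u,v]]],float),K(d),np.array(d['dist_coeffs'],float))[0,0]
        out.append((T@np.array([n[0]*z,n[1]*z,z,1]))[:3])
    return np.array(out)
def cloud(d):
    T=np.linalg.inv(d['camera_from_world'])
    vv,uu=np.mgrid[0:480,0:640]
    p=np.stack([uu.ravel(),vv.ravel()],1).astype(float)[:,None]
    n=cv2.undistortPoints(p,K(d),np.array(d['dist_coeffs'],float))[:,0]
    z=np.array(d['range_z']).ravel()
    P=np.stack([n[:,0]*z,n[:,1]*z,z,np.ones_like(z)],1)@T.T
    P[z==0]=np.nan
    return P[:,:3].reshape(480,640,3)
E
python3 - <<'E'
from h import *
for n in('scene','top'):
    d=save(n,n+'0'); print(n,d['fovy'],d['dist_coeffs'],np.round(d['camera_from_world'],3))
o=ctrl.get_obs(); print(o)
E
```

```text
scene 46.25932063521353 [-0.06701046  0.          0.          0.          0.        ] [[-6.860000e-01  7.270000e-01 -1.900000e-02  4.107450e+02]
 [ 5.050000e-01  4.580000e-01 -7.310000e-01 -2.318270e+02]
 [-5.230000e-01 -5.110000e-01 -6.820000e-01  1.485235e+03]
 [ 0.000000e+00  0.000000e+00  0.000000e+00  1.000000e+00]]
top 52.55423949265584 [-0.12940501  0.          0.          0.          0.        ] [[-9.00000e-03 -1.00000e+00  6.00000e-03 -8.71100e+00]
 [-9.97000e-01  8.00000e-03 -7.50000e-02  5.59829e+02]
 [ 7.50000e-02 -7.00000e-03 -9.97000e-01  9.98837e+02]
 [ 0.00000e+00  0.00000e+00  0.00000e+00  1.00000e+00]]
{'t': 0.1, 'qpos': array([-1.29298990e+00,  4.23751147e-01,  1.63057259e+00,  1.42770110e-05,
        1.08858050e+00, -1.90283016e-02]), 'qvel': array([-0.00137234, -0.00199431, -0.00202826, -0.00176549,  0.00083362,
        0.00098193]), 'joint_torque': array([-1.14483024e-03, -5.45613778e+01, -2.74325877e+01,  6.45372248e-02,
        1.89087878e-02, -2.30397393e-05]), 'ee_pos': array([ 182.69053886, -597.20704709,  222.00381438]), 'orientation': array([-1.33428846,  0.98854964, -0.98683649]), 'ft_force': array([1.13456307, 0.6552468 , 0.24233424]), 'moment': array([-0.02652207, -0.03630189, -0.00529929]), 'width': 87.55164061585269}
```

View pics/scene0.png

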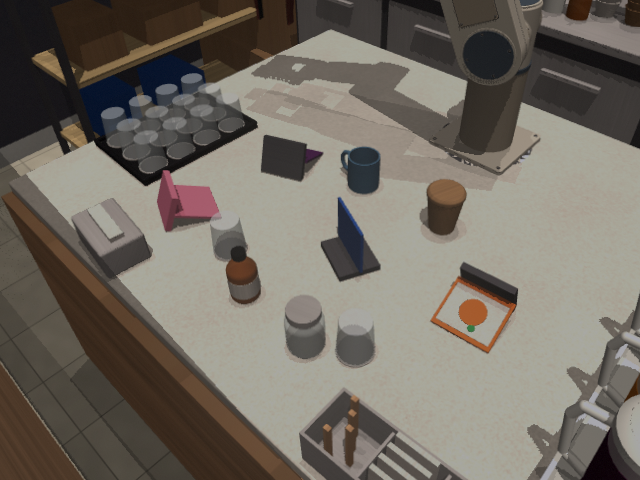

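View pics/top0.png

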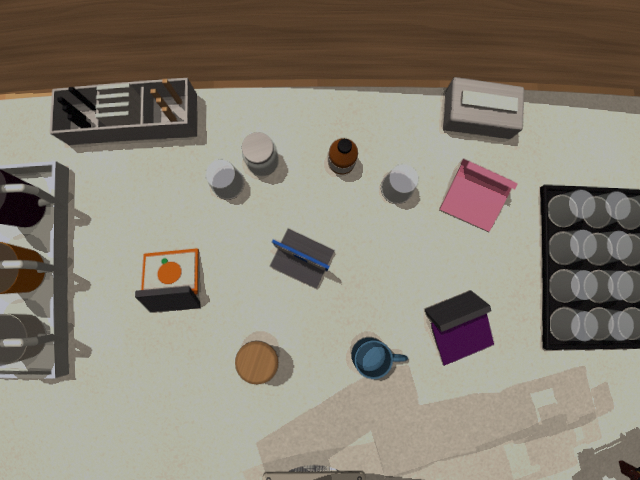

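Run:
```python
from h import *
from scipy.spatial.transform import Rotation as R
o=ctrl.get_obs();print(np.round(R.from_rotvec(o['orientation']).as_matrix(),3))
t=dict(np.load('pics/top0.npz'));P=cloud(t)
for n,(u0,u1,v0,v1) in dict(orange=(125,215,235,325),grape=(415,505,280,375)).items():
    c=cv2.resize(t['img'][v0:v1,u0:u1,::-1],None,fx=6,fy=6,interpolation=cv2.INTER_CUBIC); cv2.imwrite(f'pics/{n}crop.png',c)
print('floor',P[300,300],P[420,300],P[200,320])
for n,pts in dict(orange=[(144,253),(198,250),(138,291),(198,288),(142,311),(199,307),(170,298),(170,270)],grape=[(427,306),(483,293),(434,326),(489,312),(442,361),(492,345),(458,308),(462,338)],mug=[(375,358),(405,358),(357,345)],cup=[(257,362)],milk=[(300,250)]).items():
    print(n);print(np.round(world(t,pts),1))
```

```text
[[ 0.292 -0.     0.956]
 [-0.956  0.001  0.292]
 [-0.001 -1.     0.   ]]
floor [472.26256656  24.95109975   0.5420809 ] [217.82636028  26.95002489   0.90252287] [ 6.87534997e+02 -1.95617413e+01  1.06552362e-01]
orange
[[575.7 364.8  -1.2]
 [581.4 245.5  -3.3]
 [492.3 345.6  83.8]
 [499.2 244.3  -1.4]
 [450.1 365.3   4.9]
 [458.7 239.5   9. ]
 [478.2 285.   67.2]
 [536.9 298.1  25.6]]
grape
[[ 456.5 -247.     0.8]
 [ 482.6 -371.1    1.2]
 [ 416.3 -251.2   42.3]
 [ 441.3 -383.1    2.1]
 [ 339.8 -274.8   11.8]
 [ 370.4 -386.8    6.3]
 [ 452.9 -297.6   58.5]
 [ 388.6 -315.7   22.7]]
mug
[[ 348.1 -132.8    5.2]
 [ 355.  -185.7   65.7]
 [ 380.7  -91.2   48.8]]
cup
[[355.8 104.6 106.3]]
milk
[[577.7  23.8  16. ]]
```

```bash
cat > fit.py <<'E'
from h import *
from scipy.optimize import least_squares
from scipy.spatial.transform import Rotation as R
def sdbox(p,c,hs):
    q=np.abs(p-c)-hs
    return np.linalg.norm(np.maximum(q,0),axis=1)+np.minimum(q.max(1),0)
def dist(x,P,s,tilt):
    # x: heel x,y, yaw of lying direction (foot->panel top) ; s=+1 heel at own +x
    d=np.array([np.cos(x[2]),np.sin(x[2]),0]); up=np.array([0,0,1.]); a=np.radians(tilt)
    ez=d*np.sin(a)+up*np.cos(a); ex=s*(d*np.cos(a)-up*np.sin(a)); ey=np.cross(ez,ex)
    # heel own coords (s*45,0,0)
    q=(P-np.array([x[0],x[1],x[3] if len(x)>3 else 0]))@np.stack([ex,ey,ez],1)+np.array([s*45,0,0])
    return np.minimum(sdbox(q,np.array([0,0,7]),np.array([45,55,7])),sdbox(q,np.array([0,0,66.5]),np.array([3,60,52.5])))
def fit(P,s,x0,tilt=112):
    return least_squares(dist,x0,args=(P,s,tilt),loss='soft_l1',f_scale=2,x_scale=[10,10,.1])
E
python3 - <<'E'
from fit import *
t=dict(np.load('pics/top0.npz'));s=dict(np.load('pics/scene0.npz'))
Ct,Cs=cloud(t),cloud(s)
for n,box,sg,x0 in(('orange',(425,600,215,390),1,[455,300,0.05]),('grape',(315,510,-410,-225),-1,[470,-310,np.pi+.25])):
    for nm,C in(('top',[Ct]),('scene',[Cs]),('both',[Ct,Cs])):
        P=np.concatenate([c.reshape(-1,3) for c in C]);m=(P[:,0]>box[0])&(P[:,0]<box[1])&(P[:,1]>box[2])&(P[:,1]<box[3])&(P[:,2]>7)&(P[:,2]<100)
        f=fit(P[m],sg,x0);r=dist(f.x,P[m],sg,112)
        print(n,nm,m.sum(),np.round(f.x,3),'med|r|',np.median(abs(r)),np.percentile(abs(r),95),'zmax',np.percentile(P[m][:,2],99.5))
E
```

```text
orange top 3271 [4.55026e+02 2.92904e+02 1.09000e-01] med|r| 4.786564061669566 7.699343652681211 zmax 90.35588646372452
orange scene 4336 [4.66164e+02 2.95162e+02 9.50000e-02] med|r| 1.4841563967474194 7.632001617017248 zmax 89.09890563293166
orange both 7607 [4.63312e+02 2.94691e+02 8.60000e-02] med|r| 2.6788333701308673 12.352783332140795 zmax 89.84466895955697
grape top 3332 [ 470.851 -289.226    3.508] med|r| 4.766799107144266 8.124881630087701 zmax 90.57096197015346
grape scene 1693 [ 487.549 -280.746    3.521] med|r| 2.173022559716774 10.060940058333754 zmax 88.4305165432129
grape both 5025 [ 472.626 -287.99     3.505] med|r| 3.783647314061593 8.498919564720754 zmax 90.33037651508577
```

View pics/orangecrop.png

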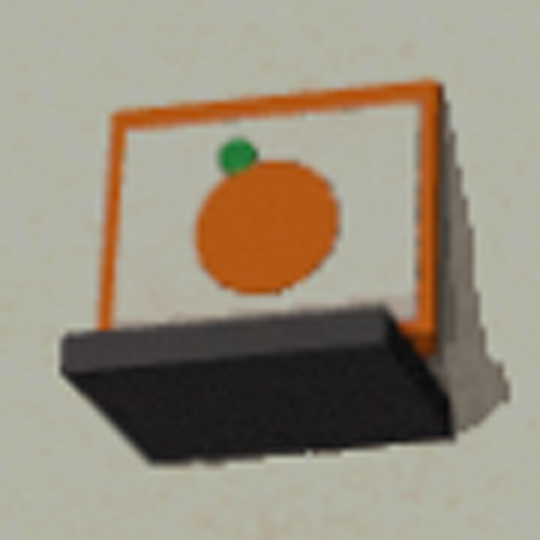

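View pics/grapecrop.png

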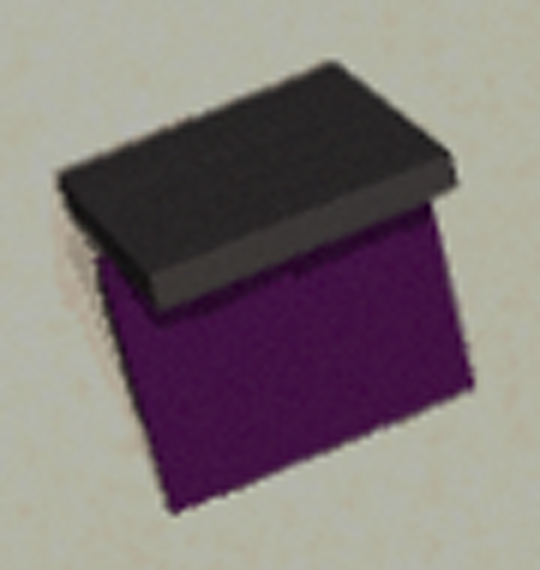

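Run:
```python
from fit import *
t=dict(np.load('pics/top0.npz'))
C=cloud(t); fl=C[380:400,100:220].reshape(-1,3);print('floor z',np.nanmean(fl[:,2]),np.nanstd(fl[:,2]))
def model(x,s,pts):
    a=np.radians(x[3]); d=np.array([np.cos(x[2]),np.sin(x[2]),0]); up=np.array([0,0,1.])
    ez=d*np.sin(a)+up*np.cos(a); ex=s*(d*np.cos(a)-up*np.sin(a)); ey=np.cross(ez,ex)
    return np.array([x[0],x[1],0])+(pts-np.array([s*45,0,0]))@np.stack([ex,ey,ez])
def proj(P):
    T=t['camera_from_world']; rv,_=cv2.Rodrigues(T[:3,:3]); return cv2.projectPoints(P,rv,T[:3,3],K(t),t['dist_coeffs'])[0][:,0]
# orange: own -x up; ez=+x world, ex(+1)=d cos a - up sin a -> mostly down; ey=ez x ex = x × -z = +y  -> left in image is +y
oc=[((45,55,0),(152,463)),((45,-55,0),(450,438)),((-45,55,0),(62,372)),((-45,-55,0),(392,343)),((-45,55,14),(64,338)),((-45,-55,14),(385,308)),((-3,60,119),(115,115)),((-3,-60,119),(437,82))]
# grape s=-1: ez=-x world, ex=-(d cos a - up sin a)=up-ish; ey=ez×ex = -x × z = +y
gc=[((-45,55,0),(60,178)),((-45,-55,0),(333,62)),((45,55,0),(152,272)),((45,-55,0),(448,152)),((45,55,14),(158,310)),((45,-55,14),(456,185)),((3,60,119),(175,514)),((3,-60,119),(473,387))]
for n,c,off,s,x0 in(('orange',oc,(125,235),1,[455,293,.1,112]),('grape',gc,(415,280),-1,[470,-290,3.5,112])):
    p=np.array([i[0] for i in c],float);uv=np.array([i[1] for i in c])/6+np.array(off)-.4
    f=least_squares(lambda x:(proj(model(x,s,p))-uv).ravel(),x0)
    print(n,np.round(f.x,3));print(np.round(f.fun.reshape(-1,2),1).tolist())
    Pw=model(f.x,s,p);print(np.round(Pw,0).tolist())
```

```text
floor z 0.30822501879826036 1.9037790043211475
orange [4.52070e+02 2.94115e+02 8.60000e-02 1.11656e+02]
[[0.2, 0.4], [0.5, 0.2], [0.0, 0.4], [-1.1, 0.3], [0.2, -0.4], [0.2, -0.4], [-0.1, -0.4], [0.2, -0.1]]
[[447.0, 349.0, 0.0], [457.0, 239.0, 0.0], [480.0, 352.0, 84.0], [490.0, 242.0, 84.0], [493.0, 353.0, 78.0], [503.0, 243.0, 78.0], [575.0, 365.0, 1.0], [585.0, 245.0, 1.0]]
grape [ 470.25  -291.655    3.504  111.288]
[[-0.7, -0.6], [0.1, -0.0], [-0.5, 0.4], [0.2, -0.3], [0.2, 0.0], [0.3, 0.2], [-0.1, 0.1], [0.6, 0.1]]
[[451.0, -240.0, 0.0], [490.0, -343.0, 0.0], [420.0, -252.0, 84.0], [459.0, -355.0, 84.0], [408.0, -256.0, 79.0], [447.0, -359.0, 79.0], [329.0, -281.0, 2.0], [372.0, -393.0, 2.0]]
```

```bash
cat >> fit.py <<'E'
def model(x,s,pts):
    a=np.radians(x[3]); d=np.array([np.cos(x[2]),np.sin(x[2]),0]); up=np.array([0,0,1.])
    ez=d*np.sin(a)+up*np.cos(a); ex=s*(d*np.cos(a)-up*np.sin(a)); ey=np.cross(ez,ex)
    return np.array([x[0],x[1],0])+(pts-np.array([s*45,0,0]))@np.stack([ex,ey,ez])
def proj(t,P):
    T=t['camera_from_world']; rv,_=cv2.Rodrigues(T[:3,:3]); return cv2.projectPoints(P,rv,T[:3,3],K(t),t['dist_coeffs'])[0][:,0]
E
python3 - <<'E'
from fit import *
d=dict(np.load('pics/scene0.npz'));im=cv2.resize(d['img'][:,:,::-1],None,fx=3,fy=3)
for x,s in(([452.07,294.1,.086,111.7],1),([470.25,-291.7,3.504,111.3],-1)):
    for y in(-1,1):
        p=np.array([(45,55*y,0),(-45,55*y,0),(-45,55*y,14),(45,55*y,14),(0,60*y,119)],float)
        for u in proj(d,model(x,s,p)): cv2.circle(im,tuple(int(round(v)) for v in (u+.5)*3),4,(0,255,255),1)
a=im[110*3:220*3,240*3:350*3];b=im[255*3:365*3,420*3:530*3]
cv2.imwrite('pics/ov.png',np.hstack([a,b]))
E
```

```text
(no output)
```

View pics/ov.png

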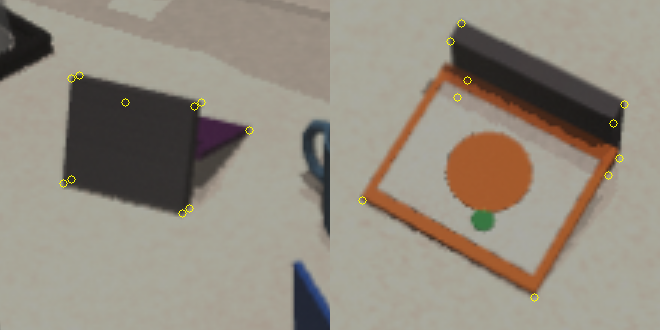

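>>> jog_arm(
  steps=[
    {"dp":[0.36,0.94,0],"turn":[0,0,-0.067],"claw":0.6},
    {"dp":[0.36,0.94,0],"turn":[0,0,-0.067],"claw":0.6},
    {"dp":[0.36,0.94,0],"turn":[0,0,-0.067],"claw":0.6},
  ],
)

```text
t: 0.35
ee_pos: [212.1, -515.7, 220.6]
orientation: [-1.242, 1.152, -1.142]
ft_force: [0.8, 0.5, -1.0]
width: 71.5
```

The crops show the orange sign at top pixel (170,275) and the purple sign at (460,325). The look-alikes are the pink sign at (478,195), which I'm avoiding, and the orange jug at about (20,265). The model corners from the top view land within about 1–2 px in the scene view.

>>> jog_arm(
  steps=[
    {"dp":[0.38,0.98,0],"turn":[0,0,0],"claw":0.6},
    {"dp":[0.38,0.98,0],"turn":[0,0,0],"claw":0.6},
    {"dp":[0.38,0.98,0],"turn":[0,0,0],"claw":0.6},
  ],
)

```text
t: 0.6
ee_pos: [242.7, -432.0, 219.6]
orientation: [-1.241, 1.154, -1.137]
ft_force: [-0.3, 0.2, 0.2]
width: 53.8
```

>>> jog_arm(
  steps=[
    {"dp":[0.38,0.98,0],"turn":[0,0,0],"claw":0.6},
    {"dp":[0.38,0.98,0],"turn":[0,0,0],"claw":0.6},
    {"dp":[0.38,0.98,0],"turn":[0,0,0],"claw":0.6},
  ],
)

```text
t: 0.85
ee_pos: [273.2, -348.8, 218.9]
orientation: [-1.24, 1.155, -1.132]
ft_force: [0.9, 0.3, -0.1]
width: 52.9
```

>>> jog_arm(
  steps=[
    {"dp":[0.38,0.98,0],"turn":[0,0,0],"claw":0.6},
    {"dp":[0.38,0.98,0],"turn":[0,0,0],"claw":0.6},
    {"dp":[0.38,0.98,0],"turn":[0,0,0],"claw":0.6},
  ],
)

```text
t: 1.1
ee_pos: [304.0, -266.4, 218.6]
orientation: [-1.24, 1.154, -1.128]
ft_force: [-1.3, 0.4, -0.2]
width: 52.6
```

>>> jog_arm(
  steps=[
    {"dp":[0.38,0.98,0],"turn":[0,0,0],"claw":0.6},
    {"dp":[0.38,0.98,0],"turn":[0,0,0],"claw":0.6},
    {"dp":[0.38,0.98,0],"turn":[0,0,0],"claw":0.6},
  ],
)

```text
t: 1.35
ee_pos: [335.4, -184.3, 218.5]
orientation: [-1.241, 1.152, -1.124]
ft_force: [-0.1, 0.2, 0.5]
width: 52.7
```

>>> jog_arm(
  steps=[
    {"dp":[0.38,0.98,0],"turn":[0,0,0],"claw":0.6},
    {"dp":[0.38,0.98,0],"turn":[0,0,0],"claw":0.6},
    {"dp":[0.38,0.98,0],"turn":[0,0,0],"claw":0.6},
  ],
)

```text
t: 1.6
ee_pos: [367.6, -102.5, 218.8]
orientation: [-1.241, 1.148, -1.121]
ft_force: [-0.4, -0.1, -0.3]
width: 52.6
```

>>> jog_arm(
  steps=[
    {"dp":[0.38,0.98,0],"turn":[0,0,0],"claw":0.6},
    {"dp":[0.38,0.98,0],"turn":[0,0,0],"claw":0.6},
    {"dp":[0.38,0.98,0],"turn":[0,0,0],"claw":0.6},
  ],
)

```text
t: 1.85
ee_pos: [400.4, -20.9, 219.2]
orientation: [-1.241, 1.144, -1.119]
ft_force: [0.2, -0.8, -0.2]
width: 52.7
```

>>> jog_arm(
  steps=[
    {"dp":[0.39,0.98,0],"turn":[0,0,0],"claw":0.6},
    {"dp":[0.39,0.98,0],"turn":[0,0,0],"claw":0.6},
    {"dp":[0.39,0.98,0],"turn":[0,0,0],"claw":0.6},
  ],
)

```text
t: 2.1
ee_pos: [434.7, 60.6, 219.7]
orientation: [-1.24, 1.14, -1.117]
ft_force: [-0.3, 0.5, 0.3]
width: 52.8
```

>>> jog_arm(
  steps=[
    {"dp":[0.39,0.98,0],"turn":[0,0,0],"claw":0.6},
    {"dp":[0.39,0.98,0],"turn":[0,0,0],"claw":0.6},
    {"dp":[0.39,0.98,0],"turn":[0,0,0],"claw":0.6},
  ],
)

```text
t: 2.35
ee_pos: [469.2, 142.1, 220.1]
orientation: [-1.238, 1.136, -1.116]
ft_force: [-0.2, -0.1, 0.0]
width: 52.7
```

>>> jog_arm(
  steps=[
    {"dp":[0.39,0.98,0],"turn":[0,0,0],"claw":0.6},
    {"dp":[0.39,0.98,0],"turn":[0,0,0],"claw":0.6},
    {"dp":[0.39,0.98,0],"turn":[0,0,0],"claw":0.6},
  ],
)

```text
t: 2.6
ee_pos: [503.8, 223.5, 220.5]
orientation: [-1.235, 1.133, -1.115]
ft_force: [0.8, -0.7, 0.1]
width: 52.6
```

>>> jog_arm(
  steps=[
    {"dp":[0.39,0.9,0],"turn":[0,0,0],"claw":0.6},
    {"dp":[0.39,0.9,0],"turn":[0,0,0],"claw":0.6},
    {"dp":[0.39,0.9,0],"turn":[0,0,0],"claw":0.6},
    {"dp":[0.39,0.9,0],"turn":[0,0,0],"claw":0.6},
    {"dp":[0.39,0.9,0],"turn":[0,0,0],"claw":0.6},
    {"dp":[0.39,0.9,0],"turn":[0,0,0],"claw":0.6},
  ],
)

```text
t: 3.1
ee_pos: [534.7, 293.5, 220.1]
orientation: [-1.236, 1.135, -1.116]
ft_force: [-0.3, -0.7, 0.2]
width: 52.4
```

```bash
cat > err.py <<'E'
import sys
from h import *
from scipy.spatial.transform import Rotation as R
def err(ang,tgt):
    o=ctrl.get_obs();a=np.radians(ang);x=np.array([np.cos(a),np.sin(a),0]);y=np.array([0,0,-1.]);M=np.stack([x,y,np.cross(x,y)],1)
    r=(R.from_matrix(M)*R.from_rotvec(o['orientation']).inv()).as_rotvec()
    print('t',o['t'],'pos',np.round(o['ee_pos'],1),'turn/pi',np.round(r/np.pi,4),'dp/80',np.round((np.array(tgt)-o['ee_pos'])/80,3),'q',np.round(o['qpos'],2),'f',np.round(o['ft_force'],1))
err(float(sys.argv[1]),[float(v) for v in sys.argv[2:5]])
E
python3 err.py -85.1 527 300.5 160
```

```text
t 3.1 pos [534.7 293.5 220.1] turn/pi [-0.0075  0.002  -0.0073] dp/80 [-0.096  0.087 -0.751] q [0.47 0.4  1.68 0.02 1.05 1.93] f [-0.3 -0.7  0.2]
```

>>> jog_arm(
  steps=[
    {"dp":[-0.04,0.087,-0.75],"turn":[-0.0075,0.002,-0.0073],"claw":0.6},
    {"dp":[-0.04,0.087,-0.75],"turn":[-0.0075,0.002,-0.0073],"claw":0.6},
    {"dp":[-0.04,0.087,-0.75],"turn":[-0.0075,0.002,-0.0073],"claw":0.6},
    {"dp":[-0.04,0.087,-0.75],"turn":[-0.0075,0.002,-0.0073],"claw":0.6},
  ],
)

```text
t: 3.43
ee_pos: [530.8, 299.0, 159.6]
orientation: [-1.251, 1.147, -1.146]
ft_force: [-0.5, 0.5, 0.9]
width: 52.8
```

```bash
python3 err.py -85.1 531 301 95
```

```text
t 3.4333 pos [530.8 299.  159.6] turn/pi [ 0.0004 -0.0006  0.0002] dp/80 [ 0.003  0.025 -0.807] q [ 0.49  0.48  1.71 -0.    0.96  1.98] f [-0.5  0.5  0.9]
```

>>> jog_arm(
  steps=[
    {"dp":[0.0,0.03,-0.4],"turn":[0,0,0],"claw":0.6},
    {"dp":[0.0,0.03,-0.8],"turn":[0,0,0],"claw":0.6},
    {"dp":[0.0,0.03,-0.8],"turn":[0,0,0],"claw":0.6},
    {"dp":[0.0,0.03,-0.8],"turn":[0,0,0],"claw":0.6},
  ],
)

```text
t: 3.77
ee_pos: [530.8, 300.7, 96.2]
orientation: [-1.252, 1.148, -1.147]
ft_force: [-0.1, -0.4, 0.2]
width: 52.5
```

```bash
python3 - <<'E'
from h import *
d=save('wrist','w1');save('top','t1');save('scene','s1')
E
python3 err.py -85.1 530 301 62
```

```text
t 3.9167 pos [532.5 302.   98.4] turn/pi [-0.0002  0.0005  0.0002] dp/80 [-0.031 -0.012 -0.455] q [ 0.5   0.56  1.73 -0.    0.84  1.98] f [-0.5  0.   0.7]
```

View pics/s1.png

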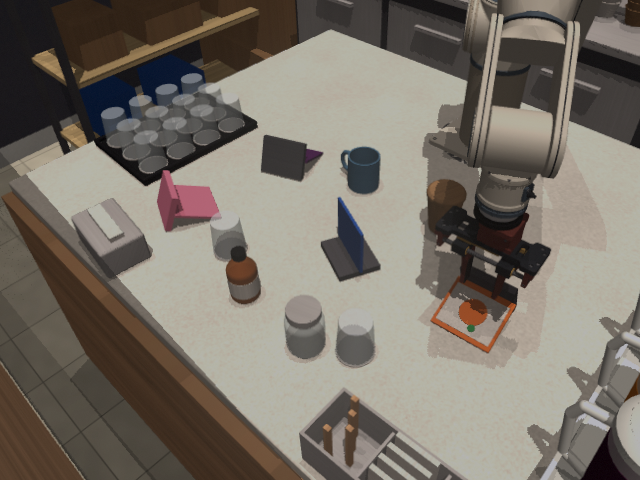

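View pics/w1.png

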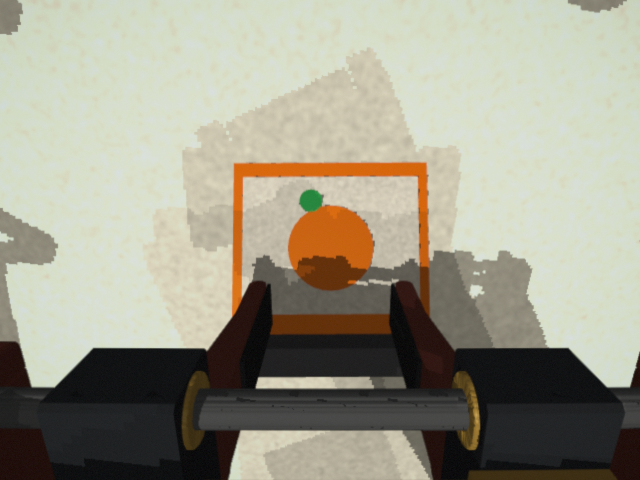

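The wrist view shows the fingers (pixels ~(258,290) and (400,290)) centred over the orange panel, just clear of the foot. Next I go down and push.

>>> jog_arm(
  steps=[
    {"dp":[-0.03,-0.01,-0.2],"turn":[0,0,0],"claw":0.6},
    {"dp":[-0.03,-0.01,-0.43],"turn":[0,0,0],"claw":0.6},
    {"dp":[-0.03,-0.01,-0.43],"turn":[0,0,0],"claw":0.6},
    {"dp":[-0.03,-0.01,-0.43],"turn":[0,0,0],"claw":0.6},
  ],
)

```text
t: 4.25
ee_pos: [530.5, 301.3, 65.1]
orientation: [-1.246, 1.145, -1.147]
ft_force: [0.1, -1.7, 0.2]
width: 52.8
```

>>> jog_arm(
  steps=[
    {"dp":[-0.06,-0.005,0],"turn":[0,0,0],"claw":0.6},
    {"dp":[-0.12,-0.01,0],"turn":[0,0,0],"claw":0.6},
    {"dp":[-0.18,-0.016,0],"turn":[0,0,0],"claw":0.6},
    {"dp":[-0.24,-0.021,0],"turn":[0,0,0],"claw":0.6},
    {"dp":[-0.3,-0.026,0],"turn":[0,0,0],"claw":0.6},
    {"dp":[-0.36,-0.031,0],"turn":[0,0,0],"claw":0.6},
    {"dp":[-0.42,-0.036,0],"turn":[0,0,0],"claw":0.6},
    {"dp":[-0.48,-0.041,0],"turn":[0,0,0],"claw":0.6},
    {"dp":[-0.54,-0.046,0],"turn":[0,0,0],"claw":0.6},
  ],
)

```text
t: 5.0
ee_pos: [486.6, 297.6, 65.0]
orientation: [-1.246, 1.145, -1.147]
ft_force: [0.2, -0.0, 0.5]
width: 52.9
```

```bash
python3 - <<'E'
from h import *
save('top','t2');save('scene','s2')
a=cv2.imread('pics/s2.png')[200:380,370:570];b=cv2.imread('pics/t2.png')[210:390,80:280]
cv2.imwrite('pics/c2.png',cv2.resize(np.hstack([a,b]),None,fx=2,fy=2))
E
python3 err.py -85.1 430 292 62
```

```text
t 5.1 pos [486.1 297.4  64.9] turn/pi [-0.0001  0.0003  0.0001] dp/80 [-0.701 -0.067 -0.036] q [ 0.53  0.57  1.84 -0.    0.73  2.01] f [-0.3  0.2 -0.1]
```

View pics/c2.png

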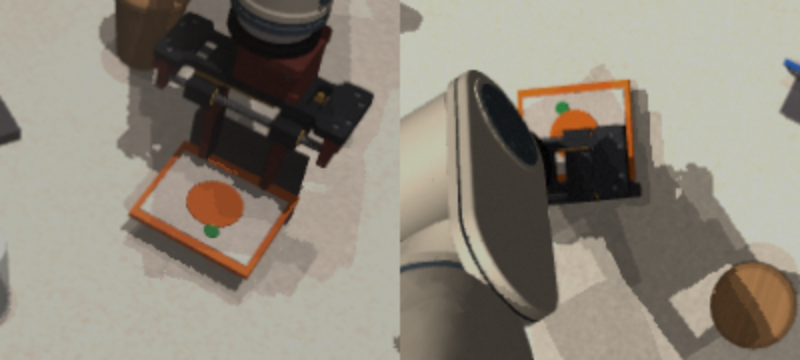

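The panel is lifting and the heel hasn't slid, so I continue.

>>> jog_arm(
  steps=[
    {"dp":[-0.06,-0.005,0],"turn":[0,0,0],"claw":0.6},
    {"dp":[-0.12,-0.01,0],"turn":[0,0,0],"claw":0.6},
    {"dp":[-0.18,-0.016,0],"turn":[0,0,0],"claw":0.6},
    {"dp":[-0.24,-0.021,0],"turn":[0,0,0],"claw":0.6},
    {"dp":[-0.3,-0.026,0],"turn":[0,0,0],"claw":0.6},
    {"dp":[-0.36,-0.031,0],"turn":[0,0,0],"claw":0.6},
    {"dp":[-0.42,-0.036,0],"turn":[0,0,0],"claw":0.6},
    {"dp":[-0.48,-0.041,0],"turn":[0,0,0],"claw":0.6},
  ],
)

```text
t: 5.77
ee_pos: [447.0, 294.0, 64.9]
orientation: [-1.248, 1.146, -1.147]
ft_force: [-0.6, 0.2, 3.4]
width: 52.6
```

```bash
python3 - <<'E'
from h import *
save('top','t3');save('scene','s3')
a=cv2.imread('pics/s3.png')[200:380,370:570];b=cv2.imread('pics/t3.png')[210:390,80:280]
cv2.imwrite('pics/c3.png',cv2.resize(np.hstack([a,b]),None,fx=2,fy=2))
E
python3 err.py -85.1 380 292 62
```

```text
t 5.8667 pos [446.8 294.   65.1] turn/pi [0.     0.0001 0.    ] dp/80 [-0.835 -0.025 -0.038] q [ 0.56  0.53  1.92 -0.    0.69  2.05] f [-0.3 -0.3  1.8]
```

View pics/c3.png

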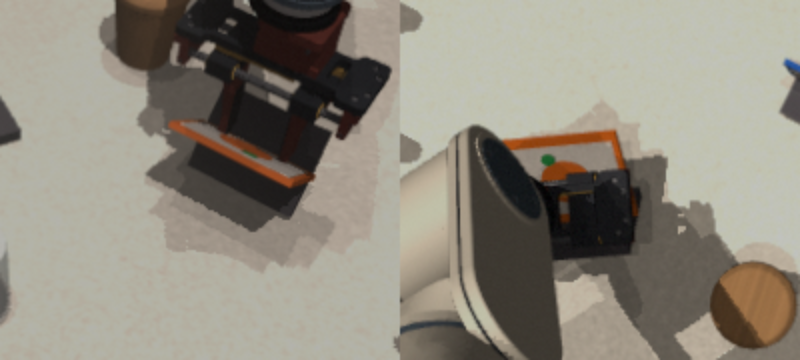

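>>> jog_arm(
  steps=[
    {"dp":[-0.06,-0.005,0],"turn":[0,0,0],"claw":0.6},
    {"dp":[-0.12,-0.01,0],"turn":[0,0,0],"claw":0.6},
    {"dp":[-0.18,-0.016,0],"turn":[0,0,0],"claw":0.6},
    {"dp":[-0.24,-0.021,0],"turn":[0,0,0],"claw":0.6},
    {"dp":[-0.3,-0.026,0],"turn":[0,0,0],"claw":0.6},
    {"dp":[-0.36,-0.031,0],"turn":[0,0,0],"claw":0.6},
    {"dp":[-0.42,-0.036,0],"turn":[0,0,0],"claw":0.6},
    {"dp":[-0.48,-0.041,0],"turn":[0,0,0],"claw":0.6},
    {"dp":[-0.54,-0.046,0],"turn":[0,0,0],"claw":0.6},
    {"dp":[-0.6,-0.051,0],"turn":[0,0,0],"claw":0.6},
    {"dp":[-0.66,-0.056,0],"turn":[0,0,0],"claw":0.6},
    {"dp":[-0.72,-0.061,0],"turn":[0,0,0],"claw":0.6},
  ],
)

```text
t: 6.87
ee_pos: [389.0, 289.2, 65.2]
orientation: [-1.248, 1.145, -1.146]
ft_force: [-1.0, -0.1, -0.6]
width: 52.6
```

```bash
python3 - <<'E'
from h import *
save('top','t4');save('scene','s4')
a=cv2.imread('pics/s4.png')[200:380,370:570];b=cv2.imread('pics/t4.png')[210:390,80:280]
cv2.imwrite('pics/c4.png',cv2.resize(np.hstack([a,b]),None,fx=2,fy=2))
E
python3 err.py -85.1 380 292 62
```

```text
t 6.9667 pos [388.4 288.9  65. ] turn/pi [ 0.0001  0.     -0.0001] dp/80 [-0.105  0.038 -0.038] q [ 0.62  0.48  2.03 -0.    0.63  2.1 ] f [-0.2 -0.2 -0.1]
```

View pics/c4.png

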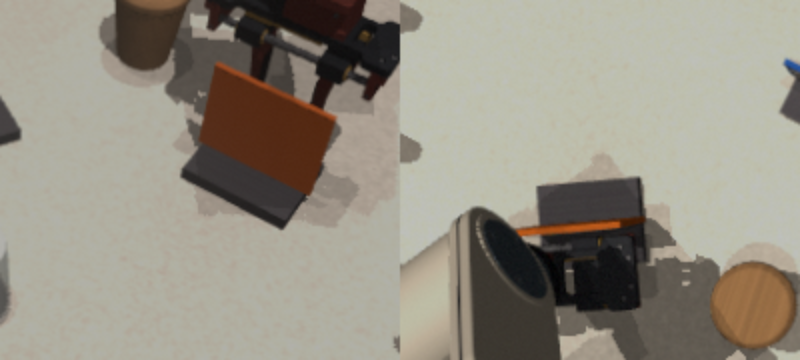

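The orange sign now stands on its foot, free of the fingers. I retreat, go up, and head to the purple sign.

>>> jog_arm(
  steps=[
    {"dp":[-0.1,0,0],"turn":[0,0,0],"claw":0.6},
    {"dp":[-0.1,0,0.4],"turn":[0,0,0],"claw":0.6},
    {"dp":[-0.1,0,0.8],"turn":[0,0,0],"claw":0.6},
    {"dp":[-0.1,0,1],"turn":[0,0,0],"claw":0.6},
  ],
)

```text
t: 7.3
ee_pos: [380.8, 289.6, 147.5]
orientation: [-1.246, 1.145, -1.146]
ft_force: [1.3, -0.4, -0.2]
width: 52.5
```

>>> jog_arm(
  steps=[
    {"dp":[0,0,0.5],"turn":[0,0,0],"claw":0.6},
    {"dp":[0,0,0.98],"turn":[0,0,0],"claw":0.6},
    {"dp":[0,0,0.98],"turn":[0,0,0],"claw":0.6},
  ],
)

```text
t: 7.55
ee_pos: [383.8, 292.0, 232.6]
orientation: [-1.235, 1.141, -1.146]
ft_force: [1.8, 0.5, 0.7]
width: 52.7
```

>>> jog_arm(
  steps=[
    {"dp":[0,-0.5,0],"turn":[0,0,0],"claw":0.6},
    {"dp":[0,-1,0],"turn":[0,0,0],"claw":0.6},
    {"dp":[0,-1,0],"turn":[0,0,0],"claw":0.6},
  ],
)

```text
t: 7.8
ee_pos: [382.3, 207.6, 232.2]
orientation: [-1.236, 1.142, -1.148]
ft_force: [0.3, -0.4, -1.0]
width: 52.8
```

>>> jog_arm(
  steps=[
    {"dp":[0,-0.5,0],"turn":[0,0,0],"claw":0.6},
    {"dp":[0,-1,0],"turn":[0,0,0],"claw":0.6},
    {"dp":[0,-1,0],"turn":[0,0,0],"claw":0.6},
  ],
)

```text
t: 8.05
ee_pos: [381.0, 123.1, 231.4]
orientation: [-1.237, 1.145, -1.152]
ft_force: [-0.7, 0.2, -0.8]
width: 52.9
```

>>> jog_arm(
  steps=[
    {"dp":[0,-0.5,0],"turn":[0,0,0],"claw":0.6},
    {"dp":[0,-1,0],"turn":[0,0,0],"claw":0.6},
    {"dp":[0,-1,0],"turn":[0,0,0],"claw":0.6},
  ],
)

```text
t: 8.3
ee_pos: [380.5, 38.7, 231.0]
orientation: [-1.236, 1.149, -1.156]
ft_force: [-0.5, -0.1, -0.4]
width: 52.8
```

>>> jog_arm(
  steps=[
    {"dp":[0,-0.5,0],"turn":[0,0,0.02],"claw":0.6},
    {"dp":[0,-1,0],"turn":[0,0,0.04],"claw":0.6},
    {"dp":[0,-1,0],"turn":[0,0,0.04],"claw":0.6},
  ],
)

```text
t: 8.55
ee_pos: [380.7, -45.6, 230.9]
orientation: [-1.29, 1.055, -1.064]
ft_force: [0.4, 0.7, 0.3]
width: 52.3
```

```bash
python3 err.py -69.2 395 -320 220
```

```text
t 8.55 pos [380.7 -45.6 230.9] turn/pi [-0.0009  0.0027  0.0518] dp/80 [ 0.179 -3.43  -0.136] q [-0.15  0.04  2.12  0.    0.97  1.22] f [0.4 0.7 0.3]
```

>>> jog_arm(
  steps=[
    {"dp":[0.05,-0.5,0],"turn":[0,0,0.03],"claw":0.6},
    {"dp":[0.05,-1,0],"turn":[0,0,0.052],"claw":0.6},
    {"dp":[0.05,-1,0],"turn":[0,0,0.052],"claw":0.6},
  ],
)

```text
t: 8.8
ee_pos: [385.7, -129.5, 231.0]
orientation: [-1.353, 0.929, -0.941]
ft_force: [0.3, 0.5, 1.1]
width: 52.7
```

>>> jog_arm(
  steps=[
    {"dp":[0.05,-0.5,0],"turn":[0,0,0],"claw":0.6},
    {"dp":[0.05,-1,0],"turn":[0,0,0],"claw":0.6},
    {"dp":[0.05,-1,0],"turn":[0,0,0],"claw":0.6},
  ],
)

```text
t: 9.05
ee_pos: [391.1, -213.9, 231.1]
orientation: [-1.352, 0.93, -0.947]
ft_force: [0.4, 0.0, -0.2]
width: 52.6
```

>>> jog_arm(
  steps=[
    {"dp":[0.05,-0.5,0],"turn":[0,0,0],"claw":0.6},
    {"dp":[0.05,-1,0],"turn":[0,0,0],"claw":0.6},
    {"dp":[0.05,-1,0],"turn":[0,0,0],"claw":0.6},
    {"dp":[0.05,-1,0],"turn":[0,0,0],"claw":0.6},
    {"dp":[0.05,-1,0],"turn":[0,0,0],"claw":0.6},
  ],
)

```text
t: 9.47
ee_pos: [395.1, -292.6, 230.4]
orientation: [-1.351, 0.932, -0.946]
ft_force: [-0.5, 0.9, 0.4]
width: 52.6
```

```bash
python3 - <<'E'
from h import *
save('top','t5');save('scene','s5')
E
python3 err.py -69.2 395 -320 160
```

```text
t 9.5667 pos [ 395.1 -292.1  230.7] turn/pi [-0.0002  0.0035  0.0004] dp/80 [-0.002 -0.348 -0.884] q [-0.67  0.21  1.92  0.01  1.    0.54] f [-0.5  0.3  0.1]
```

View pics/s5.png

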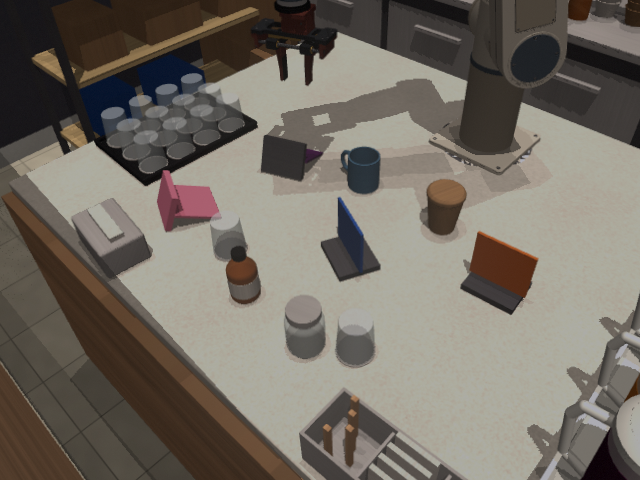

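The scene view shows the orange sign standing at (500,275), with everything else in place. I continue with the purple sign.

>>> jog_arm(
  steps=[
    {"dp":[0,-0.35,-0.44],"turn":[0,0.0035,0],"claw":0.6},
    {"dp":[0,-0.35,-0.88],"turn":[0,0.0035,0],"claw":0.6},
    {"dp":[0,-0.35,-0.88],"turn":[0,0.0035,0],"claw":0.6},
    {"dp":[0,-0.35,-0.88],"turn":[0,0.0035,0],"claw":0.6},
  ],
)

```text
t: 9.9
ee_pos: [394.1, -317.9, 159.2]
orientation: [-1.358, 0.943, -0.933]
ft_force: [0.4, 0.0, -0.1]
width: 52.5
```

>>> jog_arm(
  steps=[
    {"dp":[0,0,-0.4],"turn":[0,0,0],"claw":0.6},
    {"dp":[0,0,-0.75],"turn":[0,0,0],"claw":0.6},
    {"dp":[0,0,-0.75],"turn":[0,0,0],"claw":0.6},
    {"dp":[0,0,-0.75],"turn":[0,0,0],"claw":0.6},
  ],
)

```text
t: 10.23
ee_pos: [394.4, -317.2, 100.3]
orientation: [-1.358, 0.943, -0.932]
ft_force: [0.5, 0.5, 1.9]
width: 52.6
```

```bash
python3 - <<'E'
from h import *
save('wrist','w6')
E
python3 err.py -69.2 395 -320 64
```

```text
t 10.2833 pos [ 395.1 -318.   101.2] turn/pi [-0.001  -0.0008 -0.    ] dp/80 [-0.001 -0.025 -0.465] q [-0.7   0.44  1.96  0.    0.74  0.51] f [-0.   0.6  0.2]
```

View pics/w6.png

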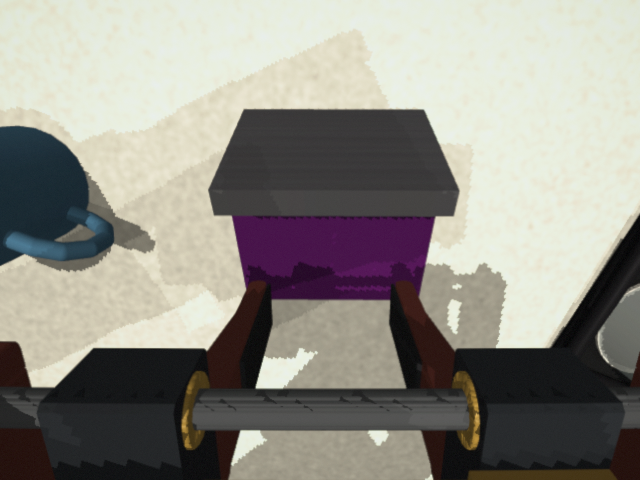

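Fingers are centred on the purple foot (its centre column is about 334, the fingers' about 329). I go down and push along (0.935, 0.355).

>>> jog_arm(
  steps=[
    {"dp":[0,-0.02,-0.23],"turn":[0,0,0],"claw":0.6},
    {"dp":[0,-0.02,-0.45],"turn":[0,0,0],"claw":0.6},
    {"dp":[0,-0.02,-0.45],"turn":[0,0,0],"claw":0.6},
    {"dp":[0,-0.02,-0.45],"turn":[0,0,0],"claw":0.6},
  ],
)

```text
t: 10.62
ee_pos: [395.8, -319.9, 66.8]
orientation: [-1.358, 0.939, -0.935]
ft_force: [-0.3, -0.9, 0.1]
width: 52.8
```

>>> jog_arm(
  steps=[
    {"dp":[0.06,0.023,0],"turn":[0,0,0],"claw":0.6},
    {"dp":[0.12,0.046,0],"turn":[0,0,0],"claw":0.6},
    {"dp":[0.18,0.068,0],"turn":[0,0,0],"claw":0.6},
    {"dp":[0.24,0.091,0],"turn":[0,0,0],"claw":0.6},
    {"dp":[0.3,0.114,0],"turn":[0,0,0],"claw":0.6},
    {"dp":[0.36,0.137,0],"turn":[0,0,0],"claw":0.6},
    {"dp":[0.42,0.159,0],"turn":[0,0,0],"claw":0.6},
    {"dp":[0.48,0.182,0],"turn":[0,0,0],"claw":0.6},
    {"dp":[0.54,0.205,0],"turn":[0,0,0],"claw":0.6},
  ],
)

```text
t: 11.37
ee_pos: [439.5, -303.2, 66.7]
orientation: [-1.358, 0.94, -0.935]
ft_force: [-0.2, 1.2, 0.1]
width: 52.4
```

```bash
python3 - <<'E'
from h import *
save('top','t7');save('scene','s7')
a=cv2.imread('pics/s7.png')[80:260,210:410];b=cv2.imread('pics/t7.png')[230:410,360:560]
cv2.imwrite('pics/c7.png',cv2.resize(np.hstack([a,b]),None,fx=2,fy=2))
E
python3 err.py -69.2 462.8 -294.5 64
```

```text
t 11.4667 pos [ 439.9 -303.3   66.8] turn/pi [-0.0006 -0.0003 -0.0003] dp/80 [ 0.287  0.11  -0.035] q [-0.63  0.53  1.92  0.    0.7   0.58] f [-0.  -0.3 -0.5]
```

View pics/c7.png

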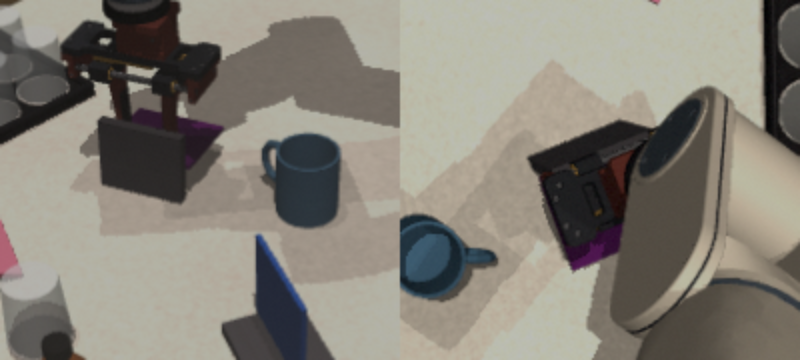

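It is tipping squarely, so I keep going.

>>> jog_arm(
  steps=[
    {"dp":[0.06,0.023,0],"turn":[0,0,0],"claw":0.6},
    {"dp":[0.12,0.046,0],"turn":[0,0,0],"claw":0.6},
    {"dp":[0.18,0.068,0],"turn":[0,0,0],"claw":0.6},
    {"dp":[0.24,0.091,0],"turn":[0,0,0],"claw":0.6},
    {"dp":[0.3,0.114,0],"turn":[0,0,0],"claw":0.6},
    {"dp":[0.36,0.137,0],"turn":[0,0,0],"claw":0.6},
    {"dp":[0.42,0.159,0],"turn":[0,0,0],"claw":0.6},
    {"dp":[0.48,0.182,0],"turn":[0,0,0],"claw":0.6},
  ],
)

```text
t: 12.13
ee_pos: [479.2, -288.6, 67.0]
orientation: [-1.358, 0.938, -0.936]
ft_force: [1.3, 0.3, 2.5]
width: 52.6
```

```bash
python3 - <<'E'
from h import *
save('top','t8');save('scene','s8')
a=cv2.imread('pics/s8.png')[80:260,210:410];b=cv2.imread('pics/t8.png')[230:410,360:560]
cv2.imwrite('pics/c8.png',cv2.resize(np.hstack([a,b]),None,fx=2,fy=2))
E
python3 err.py -69.2 531 -268.5 64
```

```text
t 12.2333 pos [ 479.5 -288.5   67.1] turn/pi [-0.0005  0.     -0.0005] dp/80 [ 0.644  0.25  -0.038] q [-0.56  0.55  1.86  0.    0.73  0.64] f [0.8 1.  2.6]
```

View pics/c8.png

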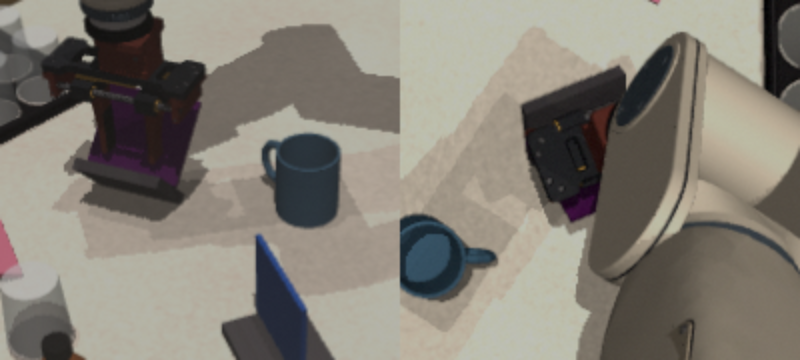

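>>> jog_arm(
  steps=[
    {"dp":[0.06,0.023,0],"turn":[0,0,0],"claw":0.6},
    {"dp":[0.12,0.046,0],"turn":[0,0,0],"claw":0.6},
    {"dp":[0.18,0.068,0],"turn":[0,0,0],"claw":0.6},
    {"dp":[0.24,0.091,0],"turn":[0,0,0],"claw":0.6},
    {"dp":[0.3,0.114,0],"turn":[0,0,0],"claw":0.6},
    {"dp":[0.36,0.137,0],"turn":[0,0,0],"claw":0.6},
    {"dp":[0.42,0.159,0],"turn":[0,0,0],"claw":0.6},
    {"dp":[0.48,0.182,0],"turn":[0,0,0],"claw":0.6},
    {"dp":[0.54,0.205,0],"turn":[0,0,0],"claw":0.6},
    {"dp":[0.6,0.228,0],"turn":[0,0,0],"claw":0.6},
    {"dp":[0.66,0.251,0],"turn":[0,0,0],"claw":0.6},
    {"dp":[0.72,0.273,0],"turn":[0,0,0],"claw":0.6},
  ],
)

```text
t: 13.23
ee_pos: [537.4, -266.5, 67.0]
orientation: [-1.359, 0.937, -0.936]
ft_force: [0.6, -0.0, -1.1]
width: 52.5
```

```bash
python3 - <<'E'
from h import *
save('top','t9');save('scene','s9')
a=cv2.imread('pics/s9.png')[80:260,210:410];b=cv2.imread('pics/t9.png')[230:410,360:560]
cv2.imwrite('pics/c9.png',cv2.resize(np.hstack([a,b]),None,fx=2,fy=2))
E
python3 err.py -69.2 531 -268.5 64
```

```text
t 13.3333 pos [ 537.9 -266.5   67.1] turn/pi [-0.0005  0.0002 -0.0006] dp/80 [-0.086 -0.025 -0.039] q [-0.48  0.6   1.77  0.    0.77  0.72] f [ 0.1  0.3 -0. ]
```

View pics/c9.png

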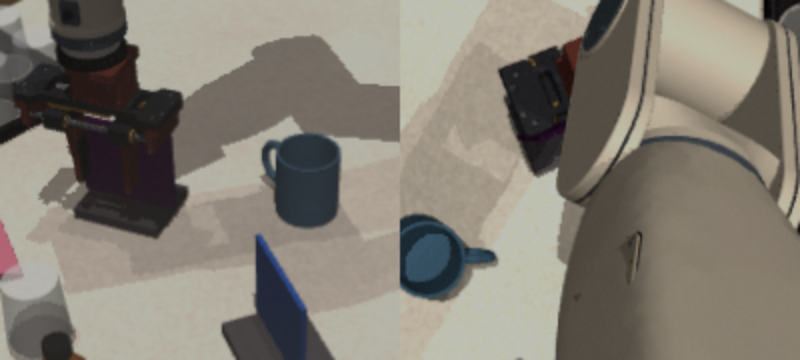

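>>> jog_arm(
  steps=[
    {"dp":[0.1,0.038,0],"turn":[0,0,0],"claw":0.6},
    {"dp":[0.1,0.038,0.3],"turn":[0,0,0],"claw":0.6},
    {"dp":[0.1,0.038,0.6],"turn":[0,0,0],"claw":0.6},
    {"dp":[0.1,0.038,1],"turn":[0,0,0],"claw":0.6},
    {"dp":[0.1,0.038,1],"turn":[0,0,0],"claw":0.6},
  ],
)

```text
t: 13.75
ee_pos: [549.4, -264.9, 152.7]
orientation: [-1.357, 0.929, -0.943]
ft_force: [1.6, 0.4, -0.7]
width: 52.8
```

>>> jog_arm(
  steps=[
    {"dp":[0,0,0.5],"turn":[0,0,0],"claw":0.6},
    {"dp":[0,0,1],"turn":[0,0,0],"claw":0.6},
    {"dp":[0,0,1],"turn":[0,0,0],"claw":0.6},
  ],
)

```text
t: 14.0
ee_pos: [553.3, -266.6, 240.1]
orientation: [-1.356, 0.919, -0.952]
ft_force: [1.0, -0.8, 0.8]
width: 52.6
```

>>> jog_arm(
  steps=[
    {"dp":[-0.4,-0.5,0],"turn":[0,0,0],"claw":0.6},
    {"dp":[-0.8,-1,0],"turn":[0,0,0],"claw":0.6},
    {"dp":[-0.8,-1,0],"turn":[0,0,0],"claw":0.6},
  ],
)

```text
t: 14.25
ee_pos: [487.7, -348.9, 240.6]
orientation: [-1.357, 0.919, -0.953]
ft_force: [1.0, 0.3, 0.8]
width: 52.5
```

>>> jog_arm(
  steps=[
    {"dp":[-0.4,-0.5,0],"turn":[0,0,0],"claw":0.6},
    {"dp":[-0.8,-1,0],"turn":[0,0,0],"claw":0.6},
    {"dp":[-0.8,-1,0],"turn":[0,0,0],"claw":0.6},
  ],
)

```text
t: 14.5
ee_pos: [421.5, -431.4, 240.3]
orientation: [-1.357, 0.92, -0.955]
ft_force: [-0.8, 0.7, -0.4]
width: 52.9
```

>>> jog_arm(
  steps=[
    {"dp":[-0.4,-0.5,0],"turn":[0,0,0],"claw":0.6},
    {"dp":[-0.8,-1,0],"turn":[0,0,0],"claw":0.6},
    {"dp":[-0.8,-1,0],"turn":[0,0,0],"claw":0.6},
    {"dp":[-0.8,-1,0],"turn":[0,0,0],"claw":0.6},
    {"dp":[-0.8,-1,0],"turn":[0,0,0],"claw":0.6},
    {"dp":[-0.8,-1,0],"turn":[0,0,0],"claw":0.6},
  ],
)

```text
t: 15.0
ee_pos: [357.9, -510.8, 239.9]
orientation: [-1.356, 0.92, -0.954]
ft_force: [-0.2, 0.1, -1.3]
width: 52.8
```

Run:
```python
from h import *
for n in('scene','top'):
    d=save(n,n+'F'); a=cv2.imread(f'pics/{n}0.png');b=cv2.imread(f'pics/{n}F.png')
    df=cv2.absdiff(a,b); cv2.imwrite(f'pics/{n}D.png',np.minimum(df.astype(int)*2,255).astype(np.uint8))
T=d;P=cloud(T)
im=d['img'].astype(int)
# panel-top points
for n,b in(('orange',(130,215,230,330)),('grape',(410,505,265,375))):
    S=P[b[2]:b[3],b[0]:b[1]].reshape(-1,3)
    h=S[S[:,2]>105];l=S[(S[:,2]>8)&(S[:,2]<22)]
    print(n,len(h),np.round(np.median(h,0),1) if len(h) else 0,'zmax',h[:,2].max() if len(h) else S[:,2].max(),'foot',len(l),np.round(l.mean(0),1), np.round(np.median(l[:,2]),1))
```

```text
orange 228 [428.9 286.6 119. ] zmax 122.73127138121902 foot 1269 [445.7 290.2  14.1] 14.2
grape 243 [ 494.8 -278.3  119.4] zmax 124.02260595029293 foot 1751 [ 492.9 -278.6   14.9] 14.9
```

View pics/sceneF.png

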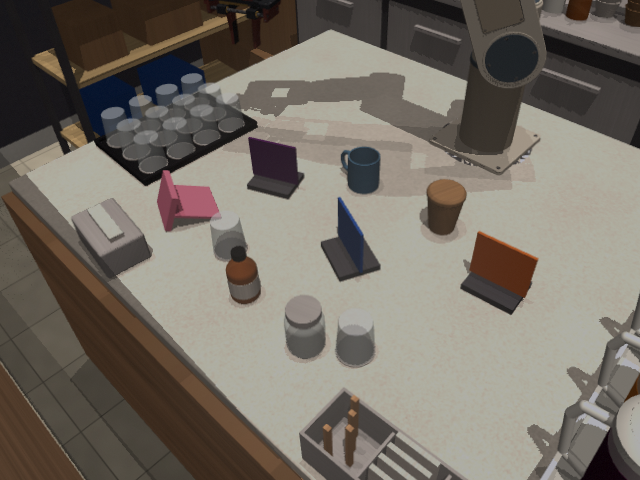

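View pics/topF.png

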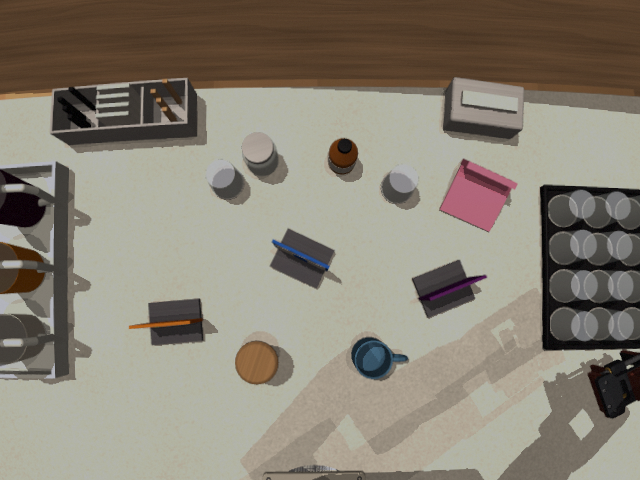

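View pics/topD.png

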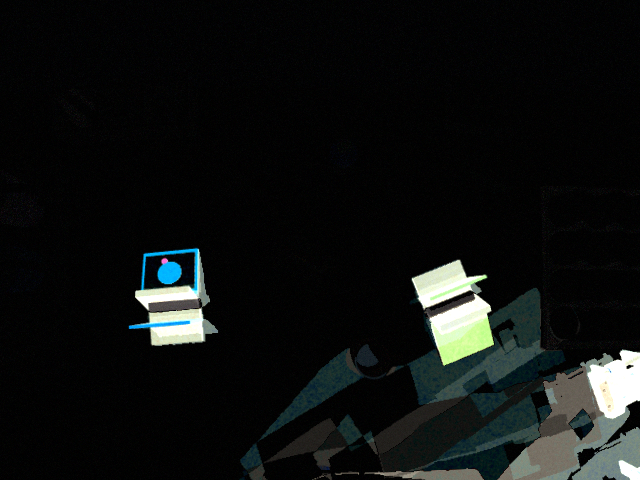

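Both signs stand (panel tops at z≈119, feet at z≈14). The difference image shows that only the two signs, the arm and its shadow changed. The robot is clear of everything, so I hand in.

```bash
python3 -c "
from workcell import ctrl
print(ctrl.get_obs()['t'],ctrl.close_job())"
```

```text
the job is handed in; nothing more can be done
15.1 None
```

Both knocked-over signs are back up on their feet, and I handed the job in at t = 15.1 s. I pushed each foot's free edge with the partly open fingertips, orange first and then purple, and moved on so the panel was let down gently. Nothing was gripped or carried.

- **Signs upright:** in the last top view the panel tops measure about 119 mm high and the feet about 14 mm, as they should for signs standing upright.
- **Nothing else moved:** comparing the first and last top views, only the two signs, the arm and its shadow changed. The blue sign, the pink look-alike and the bystanders are where they were. The arm ended clear of everything.
- **Forces:** no wrist force I read at the end of a move was above about 4 N.
- **Position:** each sign stands about 15–20 mm back towards its panel's original side, compared with turning purely about its heel. The heels slipped that much during the let-down, so each still stands about where it lay.
- **A check that disagreed:** the fit of the signs' poses to the depth readings differed from the corner-based poses by about 2–3 mm (top view) and up to 20 mm (scene view). I used the corner-based ones; their corners landed within about 1–2 px in the scene view.

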